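Shut the draught cover and tare the pigment balance

ROBOT

A 6-joint arm with a two-finger parallel gripper is mounted at the origin on a cart in front of the work surface, level with it; the furniture and walls round the work are solid. World frame = base frame: x ahead of the robot, y to its left, z up, the work surface at z = 0. Lengths are in m, angles in rad, forces in N, time in s.
With the tool pointing down it reaches from about 0.4 to 0.925 m from the base axis. Payload 3.4 kg.
Tool frame: the origin (TCP) lies between the finger pads; the fingertips stand 22 mm ahead of it and the grasp point (between the pads) lies 3 mm ahead of it (tips_ahead is the distance from the TCP to the fingertips, in m); y points along the fingers, z is the direction in which the jaws open and shut, and the axes are right-handed (so a half turn about y gives the same grasp; the last joint's range is limited). The gripper opens to 85 mm and grips with 20 to 120 N. Pads are 22 mm wide; open, the fingers measure 114 mm over their backs; the gripper's body (76 mm by 85 mm) begins 54 mm behind the grasp point. The pads swing forward as they close: fully open they stand 13 mm farther back than shut.
Start: joints at [-1.349, 0.307, 1.506, -0, 1.328, -0.073], TCP at [0.168, -0.55, 0.253] pointing down, gripper open.
Joint ranges: [-3.12, 3.12], [-1.05, 2.28], [0.14, 2.33], [-1.42, 4.57], [0.1, 2.73], [-2.68, 2.68]. Speed limits (rad/s): [2.57, 2.57, 3.14, 3.14, 3.14, 3.14].

INTERFACE

Orientations are given as a unit quaternion [w, x, y, z].
In Python, from plant import observe, camera, camera_model, sign_off, cut_out, tips_ahead gives the robot as it stands.
- The arm moves only by the tool apply_moves, never from a script. Its argument "commands" is text: rows parted by semicolons, each of 5 numbers parted by spaces: the closure, from 0 (fully open) to 1 (shut), then the shift along the tool's x, y, z in units of 30 mm (1.0 is 30 mm), then the turn about the tool's y in units of 8 degrees (1.0 is 8 degrees). In form: grip dx dy dz turn; .... A call has 1 to 8 rows; each row is the pose to reach, as a shift and turn from the pose measured when the call began, along the tool's axes at that moment; what a row does not reach only later rows make up. A row lasts 1/10 s, in which the tool goes at most 50 mm and 8.59 degrees, less where a joint would pass 70% of its speed; a pose out of reach is approached as far as the arm can. A call with a gripper value outside its range is refused whole. The fingers move at their own pace and stop on an object; "newtons" is the grip in N (left out, the last holds). Time passes only in rows, so rows that repeat a pose let the fingers close. It gives the time, the measured TCP pose, the force and the opening at its end, in the units of the state.
- observe(): the state, without advancing time (a new reading comes with each control period).
- camera(name): name is "scene" or "top" or "wrist"; returns (picture, depth): 400x640x3 uint8, red, green, blue; 400x640 float32, m along the optical axis (not along the pixel's ray), 0 where there is no reading.
- camera_model(name): a dict with "camera_matrix" (3x3 intrinsics, pixels), "R" (3x3) and "t" (3): a world point X has camera coordinates R X + t; the wrist camera has in their place "T_tool_cam" (4x4, takes a point from camera to tool coordinates, whose origin is the TCP and whose axes are the tool frame's). Camera axes: x right, y down, z forward; pixel columns grow to the right and rows downward; lengths in m; the calibration is good to about 2 mm. A picture is of the moment at which its call begins: read the wrist's pose just before it. camera_model takes no time and is no camera call.
- sign_off(): hands the job in, once; it reports no verdict.
Trained networks look in the newest picture that a camera, given by its name, has taken for a name from the list of things; names that differ only in an ending like _2 or _b are one class to them, and where a whole thing is asked for, a point or a joint stands for the part that bears it (a point fixed in the world has none). Each returns a list of dicts, best first, with "confidence" (0 to 1); they miss things now and then, are a little off and sometimes report something else, mostly with a low value. They report only what shows in the picture. A call takes as long as a camera call.
- cut_out(target, camera): "mask" (400x640 bool, what is visible of it) and "point" ([column, row] in pixels, amid what is visible of it).
The state is a dict: "t": time; "joint_pos": joint angles; "dq": joint speeds; "joint_efforts": joint torques, N m; "ee_pos": TCP position; "ee_rot": TCP orientation; "contact_force": force on the tool from outside, world axes, zero at the start; "moment": the same for the moment, N m; "finger_gap": finger opening in m.
Only numpy, scipy, OpenCV 4.12 (cv2) and the standard library are available. Lean on these libraries where they do the work, as an engineer would, in place of code of your own. Each camera call takes 0.05 s, during which the arm holds its last target.

TASK

The window is ajar and the draught spoils the weighing: push the balance's hinged clear cover gently and fully shut with your fingertips, and only then lightly press the tare key, the long one in the row on its front, so that the dish of oil on the pan counts as zero before pigment is added, let it spring back and draw your hand away. Do not press the two round keys, and leave the dish and the things round the balance where they are; nothing is to be picked up.

Things in the scene. Friction and masses are not known exactly. Their poses are not given: they have to be found in the camera images.
- balance: White bench balance, fixed, 236 mm deep (x -122 to +114 in its frame), 172 mm wide, deck 36 mm above the table. Origin on the table; x axis from its front (keys) to its rear (hinge), y to its left, z up; yaw varies. A shield of clear panes (x -30 to +106 mm, 136 mm wide, top 82 mm above the table) rings the steel pan with the dish. No part of it may take over 35 N, the keys 25 N.
- cover_hinge (a point): Middle of the cover's hinge line, at the rear top edge of the shield: 106 mm behind the balance's origin and 82 mm above the table. The hinge line runs along the balance's y axis.
- cover_edge (a point): Middle of the cover's free edge, on its outer face. Clear plate in a black frame, 140 mm from hinge to free edge, 142 wide, 5 thick, with a tab 10 mm beyond the edge. Site axes turn with the cover: z is the outer face's normal, -x runs from hinge to free edge. Open, it slants up and forward from the hinge, outer face to the rear and up: push that face near the edge forward, down round the hinge.
- cover (a joint): Angle of the cover in rad: 0 shut (flat on the shield), growing as it opens; starts between 0.6 and 1.15. A friction hinge: the cover stays where it is left; 1 to 2 N near the free edge moves it. Shut, it rests firmly on the shield.
- tare_key: The tare key: a long grey bar key, 14 mm (x) by 26 mm (y), its axes those of the balance. Origin at its centre, at deck height, 36 mm above the table; its top face is 7 mm higher (43 mm). In the key row 95 mm in front of the balance's origin, at y +60, +18 or -24 mm, which varies. Goes straight down 4 mm (0.7 N to start, 3.5 N fully down) and springs back; counts as pressed beyond 2.5 mm.
- round_key_1: Small round key, 16 mm across, in the same row, same height, spring and origin as the tare key: in one of the other two places (y +60, +18 or -24 mm, 42 mm apart). Not to be pressed. The shield's front pane stands 65 mm behind the key row.
- round_key_2: The other small round key, in the remaining place of the row, otherwise like round_key_1. Not to be pressed.
- dish: Small open round metal tin with brown medium in it, 50 mm across, 21 mm high, loose on the pan inside the shield, its underside 44 mm above the table. Origin at the centre of its underside. To be left alone.
- medium_tin: Round metal tin, 60 mm across, 33 mm high, standing loose on the table to the left of the balance. Origin at the centre of its underside. To be left alone.
- square_jar: Square glass jar with a black lid, 79 x 79 x 114 mm high, standing loose to the right of the balance. Origin at the centre of its underside. To be left alone.
- cork_block: Cork sanding block, 40 x 70 x 24 mm, lying loose to the right of the balance's front. Origin at the centre of its underside. To be left alone.

How it is judged:
On the way, in this order (a step that is already met when the one before it is completed fails the run):
1. the draught cover is shut (value of joint cover below 0.05 rad), for 0.2 s.
2. the tare key is pressed with the cover shut (z of tare_key in the frame of balance below 0.0335 m and value of joint cover below 0.05 rad and contact force between the fingers and tare_key above 0.3 N), for 0.05 s.
At the end, for the whole second after the job is handed in: The cover lies shut (within 0.05 rad, about 7 mm at its free edge), all three keys are up again (within 0.8 mm), the dish stands where it stood on the pan (6 mm) and the tin, jar and cork block stand where they stood (12 mm) (value of joint cover below 0.05 rad and z of each of tare_key, round_key_1, round_key_2 in the frame of balance above 0.0352 m and distance of dish from where it was at the start of the episode below 0.006 m and linear speed of dish below 0.01 m/s and distance of each of medium_tin, square_jar, cork_block from where it was at the start of the episode below 0.012 m); the robot touches nothing.
It fails at once if the tare key is pressed before the cover is shut (z of tare_key in the frame of balance below 0.0348 m and value of joint cover above 0.08 rad).
It fails at once if one of the round keys is pressed (z of any of round_key_1, round_key_2 in the frame of balance below 0.0348 m).
It fails at once if the balance is pressed hard (over 35 N anywhere, over 25 N on the tare key) (contact force between any of the fingers, the arm and balance above 35 N or contact force between the fingers and tare_key above 25 N).
It fails at once if the dish on the pan is moved or lifted (distance of dish from where it was at the start of the episode above 0.01 m).
It fails at once if a bystander is moved or lifted (distance of any of medium_tin, square_jar, cork_block from where it was at the start of the episode above 0.02 m).
It also fails if it takes over 45 s, if anything falls off the work surface, if the arm or the gripper's body presses on something with over 40 N, if the wrist force passes 120 N, or if a joint passes its speed limit or range.

## Working session

There is one attempt and no reset: what is moved stays moved. The work goes in short steps, Python scripts to look and compute and a tool call to move; the robot and the scene stay as the last step left them, time stands still between calls to the robot, and variables do not carry over. Pictures are saved under pics/ and viewed, and the job is handed in when it is done.

Besides the shell and the picture viewer there is one more tool, called in YAML: its name, and indented under it one key for each argument. apply_moves: Moves the arm, as the interface text tells. Its arguments: {"type":"object","properties":{"commands":{"type":"string"},"newtons":{"type":"number"}},"required":["commands"]}

```bash
mkdir -p pics; ls
python3 - <<'E'
from plant import *
import cv2,numpy as np
print(observe())
print(tips_ahead if not callable(tips_ahead) else tips_ahead())
for c in ["scene","top"]:
    p,d=camera(c); cv2.imwrite(f"pics/{c}0.png",p[:,:,::-1]); print(c,camera_model(c))
    np.save(f"pics/{c}_d0.npy",d)
    for t in ["tare_key","round_key_1","cover_edge","balance","dish","square_jar","cork_block","medium_tin"]:
        print(t,[(round(r["confidence"],2),r["point"],int(r["mask"].sum())) for r in cut_out(t,c)])
print(camera_model("wrist"))
E
```

```text
pics
{'t': 0.0, 'joint_pos': array([-1.34847511e+00,  3.07551127e-01,  1.50764433e+00, -6.01216352e-06,
        1.32838967e+00, -7.35195760e-02]), 'dq': array([-2.67630663e-04,  2.01864359e-03,  3.54423615e-04, -8.63070990e-04,
       -2.18318360e-04, -6.85537400e-05]), 'joint_efforts': array([ 2.98334191e-05, -4.57537329e+01, -2.51914787e+01, -1.50124112e-05,
        1.36832910e-02, -4.18978388e-06]), 'ee_pos': array([ 0.16746133, -0.54941035,  0.25240447]), 'ee_rot': array([ 0.10416054, -0.10426938,  0.70008689, -0.6986822 ]), 'contact_force': array([-0.31207111, -1.08859899,  0.66071046]), 'moment': array([-0.06643969,  0.00382661,  0.00317262]), 'finger_gap': 0.08530104692817135}
0.022
scene {'camera_matrix': array([[398.39316449,   0.        , 323.91433897],
       [  0.        , 398.39316449, 202.34510991],
       [  0.        ,   0.        ,   1.        ]]), 'R': array([[ 0.83351209, -0.55249905, -0.00154502],
       [-0.26484934, -0.39710019, -0.87872992],
       [ 0.48488392,  0.73284121, -0.47731682]]), 't': array([-0.53512241,  0.06888679,  1.01512077])}
tare_key []
round_
[... 931 characters left out ...]
 [(0.6, [426.2, 248.0], 2180), (0.26, [356.2, 170.7], 2711)]
cork_block [(0.89, [354.9, 296.6], 852)]
medium_tin [(0.92, [218.4, 165.3], 831), (0.5, [356.0, 170.2], 2560)]
{'camera_matrix': array([[331.96632908,   0.        , 315.61661233],
       [  0.        , 331.96632908, 203.55056703],
       [  0.        ,   0.        ,   1.        ]]), 'T_tool_cam': array([[ 5.22593549e-07,  9.49555557e-01,  3.13598860e-01,
        -7.90222001e-02],
       [ 1.01221686e-03, -3.13598699e-01,  9.49555070e-01,
        -1.20286803e-01],
       [ 9.99999488e-01,  3.16933821e-04, -9.61320026e-04,
        -5.06325752e-04],
       [ 0.00000000e+00,  0.00000000e+00,  0.00000000e+00,
         1.00000000e+00]])}
```

View pics/scene0.png

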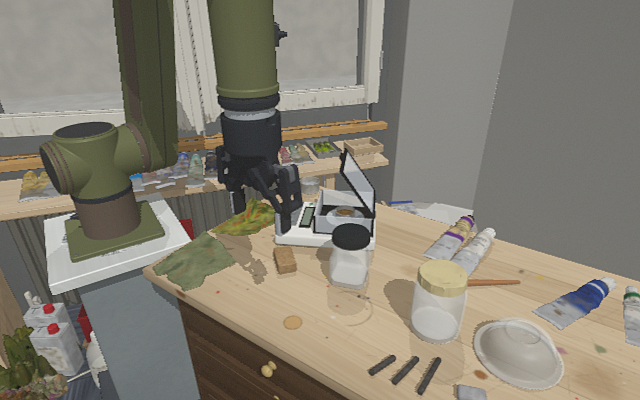

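Run:
```python
import cv2
p=cv2.imread("pics/top0.png")[100:350,170:490]; cv2.imwrite("pics/top0c.png",cv2.resize(p,None,fx=2.4,fy=2.4,interpolation=cv2.INTER_CUBIC))
```

```text
(no output)
```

View pics/top0c.png

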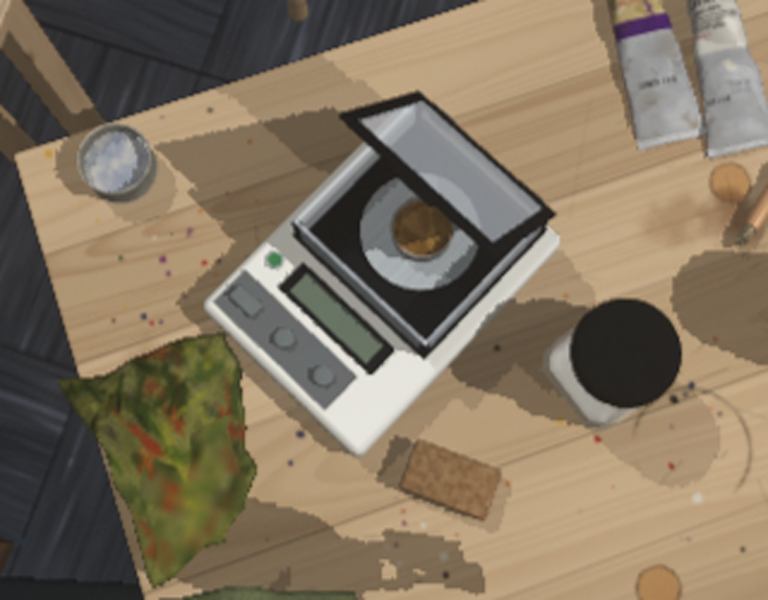

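The top view shows the balance yawed about -45°. The tare key is the leftmost of the row (about px 272,225), the cover stands open at upper right, the jar is to the right and the cork block is below right. I'll fit the balance pose and the cover angle next.

```bash
cat > h.py <<'E'
import numpy as np
from scipy.optimize import least_squares
from scipy.spatial.transform import Rotation as Ro
from plant import *
def Rt(q): return Ro.from_quat([q[1],q[2],q[3],q[0]]).as_matrix()
def proj(c,X):
    m=camera_model(c); p=(m["R"]@np.atleast_2d(X).T).T+m["t"]; p=(m["camera_matrix"]@p.T).T
    return p[:,:2]/p[:,2:]
def ray(c,px,z):
    m=camera_model(c); C=-m["R"].T@m["t"]; d=m["R"].T@np.linalg.inv(m["camera_matrix"])@np.array([px[0],px[1],1.])
    return C+d*(z-C[2])/d[2]
def deproj(c,u,v,d):
    m=camera_model(c); K=m["camera_matrix"]
    p=np.stack([(u-K[0,2])/K[0,0]*d,(v-K[1,2])/K[1,1]*d,d],-1)
    return (p-m["t"])@m["R"]
E
python3 - <<'E'
from h import *
import cv2
cr=lambda a:np.array(a,float)/2.4+[170,100]
obs={( -.095,.060,.043):(245,300),(-.095,.018,.043):(284,338),(-.095,-.024,.043):(322,376)}
L=np.array([k for k in obs]);P=np.array([cr(v) for v in obs.values()])
W=np.array([ray("top",p,.043) for p in P]); print("keys",W.round(4))
# deck lines: front edge pts & right edge points z=.036
fr=[ray("top",cr(p),.036) for p in [(250,347),(310,403)]]
ri=[ray("top",cr(p),.036) for p in [(400,412),(500,300)]]
for a,b in [fr,ri]: print("dir",np.degrees(np.arctan2(*(b-a)[[1,0]])),a.round(4),b.round(4))
def w(p,X): c,s=np.cos(p[2]),np.sin(p[2]); X=np.atleast_2d(X); return np.c_[p[0]+c*X[:,0]-s*X[:,1],p[1]+s*X[:,0]+c*X[:,1],X[:,2]]
def loc(p,X): c,s=np.cos(p[2]),np.sin(p[2]); X=np.atleast_2d(X)-[p[0],p[1],0]; return np.c_[c*X[:,0]+s*X[:,1],-s*X[:,0]+c*X[:,1]]
def f(p): return np.r_[(w(p,L)-W)[:,:2].ravel(), loc(p,fr)[:,0]+.122, loc(p,ri)[:,1]+.086]
r=least_squares(f,[W[1,0]+.06,W[1,1]-.06,-.8]); p=r.x; print("pose",p,np.degrees(p[2]),(r.fun*1e3).round(1))
np.save("pose.npy",p)
# depth of cover pts
d=np.load("pics/top_d0.npy"); m=cut_out  # mask
ms=cut_out("cover_edge","top")[0]["mask"]; 
camera("top")
ms=cut_out("cover_edge","top")[0]["mask"]
v,u=np.nonzero(ms); D=d[v,u]; k=D>0
X=deproj("top",u[k].astype(float),v[k].astype(float),D[k]); lx=loc(p,X); 
xx=lx[:,0];zz=X[:,2]
print("cover pts x",np.percentile(xx,[1,10,50,90,99]).round(3),"y",np.percentile(lx[:,1],[1,50,99]).round(3),"z",np.percentile(zz,[1,10,50,90,99]).round(3))
a=np.arctan2(zz-.082,.106-xx); r_=np.hypot(zz-.082,.106-xx); s=r_>.08
print("angle",np.percentile(a[s],[10,25,50,75,90]).round(3), r_.max())
for z0 in (.082,.087):
  pass
img=cv2.imread("pics/top0.png")
def poly(X,col):
    q=(proj("top",w(p,X))).round().astype(int); cv2.polylines(img,[q],True,col,1)
poly([(-.122,.086,.036),(-.122,-.086,.036),(.114,-.086,.036),(.114,.086,.036)],(0,0,255))
an=np.median(a[s])
poly([(.106,.071,.082),(.106,-.071,.082),(.106-.14*np.cos(an),-.071,.082+.14*np.sin(an)),(.106-.14*np.cos(an),.071,.082+.14*np.sin(an))],(255,0,0))
for y in (.06,.018,-.024): poly([(-.102,y+.013,.043),(-.102,y-.013,.043),(-.088,y-.013,.043),(-.088,y+.013,.043)],(0,255,0))
cv2.imwrite("pics/fit.png",cv2.resize(img[100:350,170:490],None,fx=2.4,fy=2.4,interpolation=cv2.INTER_CUBIC))
o=observe();print(Rt(o["ee_rot"]).round(3),o["t"])
E
```

```text
keys [[ 0.4182 -0.2038  0.043 ]
 [ 0.3904 -0.2358  0.043 ]
 [ 0.3629 -0.2667  0.043 ]]
dir -129.54074168803035 [ 0.3831 -0.2096  0.036 ] [ 0.3427 -0.2585  0.036 ]
dir -39.04635012554285 [ 0.3395 -0.3272  0.036 ] [ 0.4298 -0.4004  0.036 ]
pose [ 0.45455172 -0.31026639 -0.68190276] -39.070150470988004 [ 0.4 -0.   1.7 -0.6  2.8 -2.3  3.1  2.6  0.4  0.4]
cover pts x [0.022 0.029 0.06  0.097 0.106] y [-0.072 -0.004  0.066] z [0.086 0.099 0.153 0.198 0.207]
angle [0.974 0.981 0.988 0.996 1.003] 0.15340522396027986
[[-0.957  0.     0.292]
 [-0.292 -0.    -0.957]
 [-0.    -1.     0.   ]] 1.05
```

View pics/fit.png

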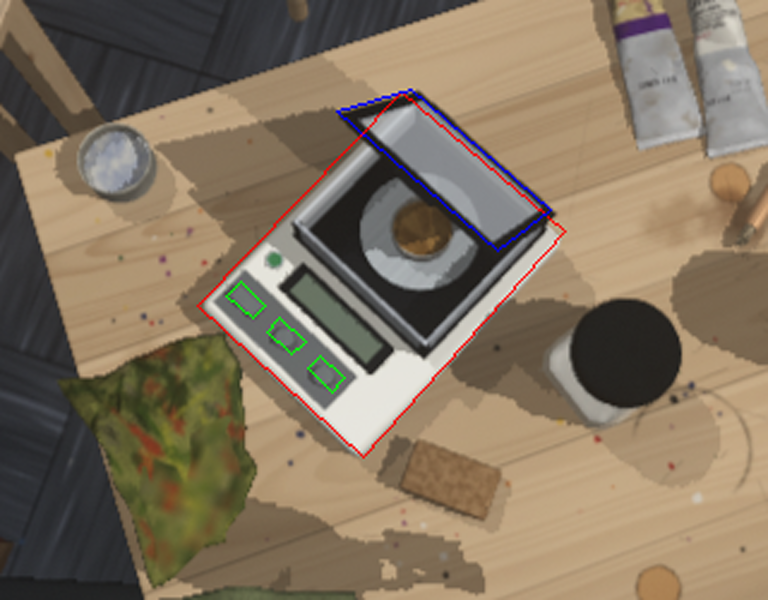

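apply_moves:
  commands: "1 0 -0.5 0 -1; 1 0 -1 0 -2; 1 0 -1.3 0 -3; 1 0 -1.3 0 -4.2; 1 0 -1.3 0 -4.2; 1 0 -1.3 0 -4.2"
  newtons: 30

```text
t: 1.65
ee_pos: [0.1675, -0.5499, 0.2921]
ee_rot: [0.301, -0.301, 0.64, -0.64]
contact_force: [-0.9, -0.3, 0.0]
finger_gap: 0.0003
```

```bash
cat >> h.py <<'E'
def st():
    o=observe(); p=np.load("pose.npy"); c,s=np.cos(p[2]),np.sin(p[2]); d=o["ee_pos"]-[p[0],p[1],0]
    b=np.array([c*d[0]+s*d[1],-s*d[0]+c*d[1],d[2]]); R=Rt(o["ee_rot"])
    print("t",round(o["t"],2),"TCP bal",b.round(4),"F",o["contact_force"].round(2),"gap",round(o["finger_gap"],4),"tips",tips_ahead() if callable(tips_ahead) else tips_ahead,"xaz-rel",np.degrees(np.arctan2(R[1,0],R[0,0])-p[2]).round(2)+90,"tilt",R[2].round(3))
    return o,b,R
E
python3 - <<'E'
from h import *
import cv2
st(); p,d=camera("wrist"); cv2.imwrite("pics/w1.png",p[:,:,::-1])
v,u=np.nonzero((d>0)&(d<.2)); m=camera_model("wrist"); K=m["camera_matrix"];D=d[v,u]
X=np.stack([(u-K[0,2])/K[0,0]*D,(v-K[1,2])/K[1,1]*D,D,np.ones(len(D))],-1)@m["T_tool_cam"].T
for lo in (-.03,-.01,0,.01,.02,.03):
    k=(X[:,1]>lo)&(X[:,1]<lo+.01)
    if k.sum(): print(lo,X[k,:3].min(0).round(4),X[k,:3].max(0).round(4))
E
```

```text
t 1.65 TCP bal [-0.0718 -0.3669  0.2921] F [-0.94 -0.32  0.01] gap 0.0003 tips 0.022 xaz-rel -0.5499999999999972 tilt [-0. -1. -0.]
-0.03 [-0.0138 -0.03   -0.0367] [ 0.0135 -0.02    0.0341]
-0.01 [-0.0111 -0.01   -0.015 ] [-0.0052 -0.      0.0125]
0 [-0.0114  0.     -0.0149] [-0.0052  0.01    0.0123]
0.01 [-0.0113  0.01   -0.0149] [-0.0055  0.0199  0.0123]
0.02 [-0.0094  0.02   -0.0025] [-0.0094  0.02   -0.0025]
```

View pics/w1.png

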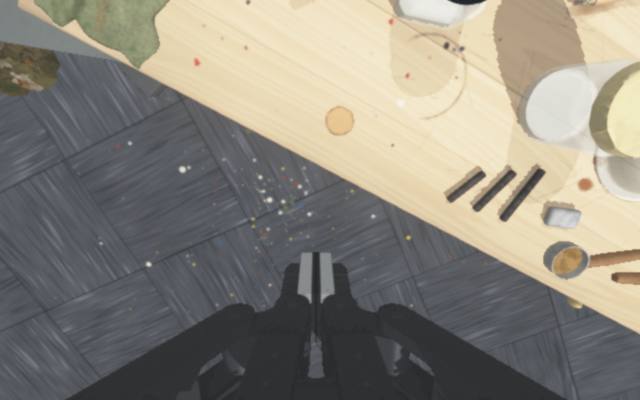

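The wrist view shows the shut tips at about px (317,255). They measure ±11 mm by ±14 mm and end 22 mm ahead of the TCP. Next I move above and behind the cover.

apply_moves:
  commands: "1 -1.5 0 0.58 0; 1 -3 0 1.16 0; 1 -4.5 0 1.75 0; 1 -6 0 2.33 0; 1 -7.5 0 2.9 0; 1 -9 0 3.5 0; 1 -10.5 0 4.1 0; 1 -12 0 4.7 0"

```text
t: 2.5
ee_pos: [0.5072, -0.3611, 0.2917]
ee_rot: [0.3, -0.3, 0.641, -0.64]
contact_force: [0.3, -1.7, 0.3]
finger_gap: -0.0
```

apply_moves:
  commands: "1 0 0 0 0; 1 0 0 0 0; 1 0 0 0 0"

```text
t: 2.8
ee_pos: [0.5062, -0.3614, 0.2913]
ee_rot: [0.299, -0.3, 0.641, -0.64]
contact_force: [0.6, 0.4, -0.1]
finger_gap: -0.0001
```

Run:
```python
from h import *
import cv2
st()
p,d=camera("top"); cv2.imwrite("pics/t2.png",p[:,:,::-1])
p,d=camera("wrist"); cv2.imwrite("pics/w2.png",p[:,:,::-1])
st()
```

```text
t 2.8 TCP bal [ 0.0723 -0.0071  0.2913] F [ 0.56  0.4  -0.11] gap -0.0001 tips 0.022 xaz-rel -0.75 tilt [ 0.001 -1.    -0.002]
t 2.9 TCP bal [ 0.0723 -0.0078  0.2916] F [-0.35 -0.19  0.22] gap -0.0002 tips 0.022 xaz-rel -0.8199999999999932 tilt [ 0.    -1.    -0.002]
```

View pics/w2.png

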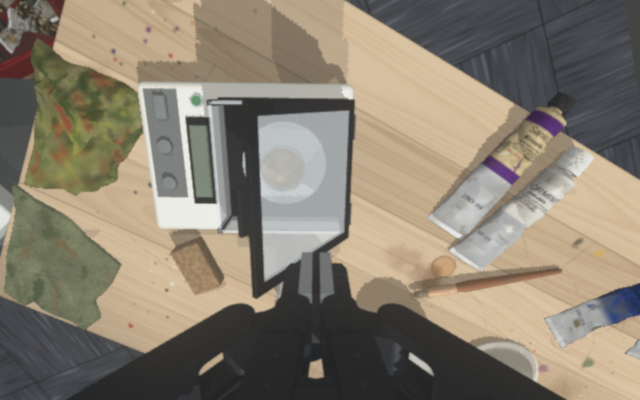

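View pics/t2.png

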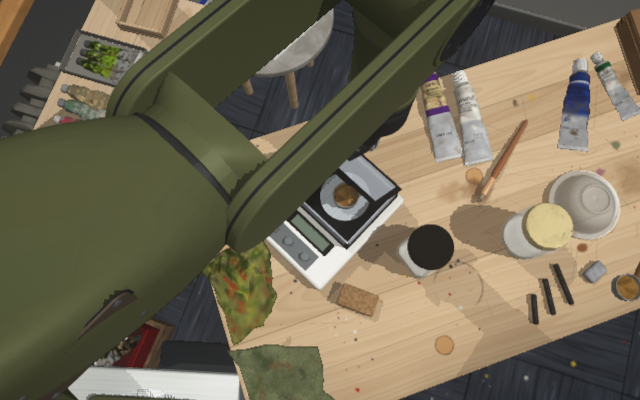

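apply_moves:
  commands: "1 -0.2 1 -0.2 0; 1 -0.2 2 -0.2 0; 1 -0.2 2.65 -0.2 0; 1 -0.2 2.65 -0.2 0"

```text
t: 3.3
ee_pos: [0.5018, -0.353, 0.2092]
ee_rot: [0.297, -0.3, 0.644, -0.638]
contact_force: [-0.1, 0.7, -0.3]
finger_gap: 0.0001
```

Run:
```python
from h import *
st()
```

```text
t 3.3 TCP bal [ 0.0636 -0.0034  0.2092] F [-0.14  0.66 -0.28] gap 0.0001 tips 0.022 xaz-rel -0.9699999999999989 tilt [ 0.001 -1.    -0.008]
```

apply_moves:
  commands: "1 0 0.17 -0.33 0; 1 0 0.37 -0.61 0; 1 0 0.64 -0.91 0; 1 0 0.93 -1.18 0; 1 0 1.25 -1.42 0; 1 0 1.59 -1.63 0; 1 0 1.95 -1.8 0; 1 0 2.32 -1.94 0"

```text
t: 4.1
ee_pos: [0.4563, -0.3148, 0.1392]
ee_rot: [0.297, -0.3, 0.644, -0.638]
contact_force: [0.1, 0.4, 1.0]
finger_gap: -0.0002
```

Run:
```python
from h import *
import cv2
st()
p,d=camera("wrist"); cv2.imwrite("pics/w3.png",p[:,:,::-1])
p,d=camera("scene"); cv2.imwrite("pics/s3.png",cv2.resize(p[130:290,230:430,::-1],None,fx=3.5,fy=3.5))
st()
```

```text
t 4.1 TCP bal [ 0.0042 -0.0024  0.1392] F [0.07 0.42 1.02] gap -0.0002 tips 0.022 xaz-rel -0.9699999999999989 tilt [ 0.001 -1.    -0.009]
t 4.2 TCP bal [ 0.0027 -0.0024  0.1379] F [-0.2   0.86 -0.32] gap 0.0002 tips 0.022 xaz-rel -0.9699999999999989 tilt [ 0.001 -1.    -0.013]
```

View pics/s3.png

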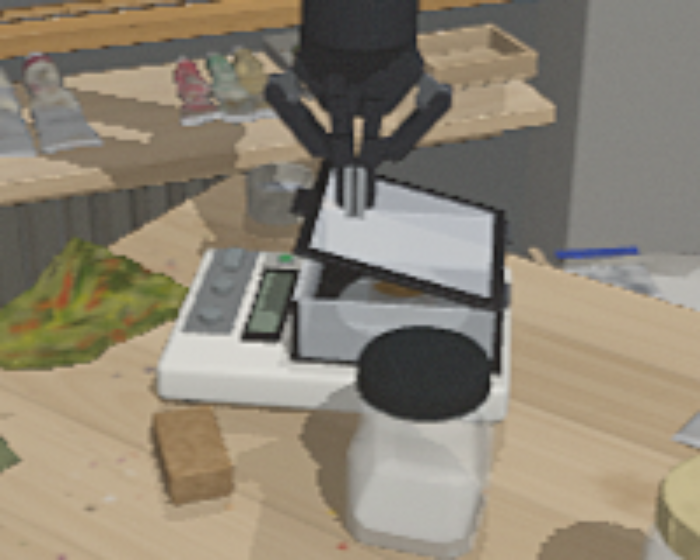

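View pics/w3.png

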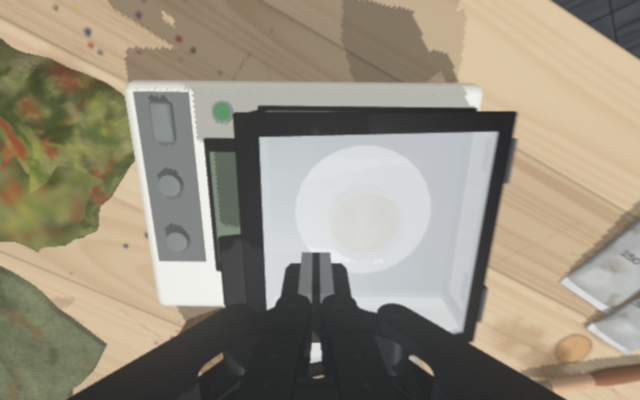

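The cover now slants only about 0.3 rad, with the tip resting on it near its free edge (scene crop 350,210). I continue downward.

apply_moves:
  commands: "1 0 0.2 0 0; 1 0 0.4 -0.05 0; 1 0 0.6 -0.07 0; 1 0 0.75 -0.07 0; 1 0 0.85 -0.07 0; 1 0 0.85 -0.07 0"

```text
t: 4.8
ee_pos: [0.4531, -0.3121, 0.112]
ee_rot: [0.296, -0.301, 0.645, -0.637]
contact_force: [-0.5, 0.5, -0.0]
finger_gap: 0.0001
```

apply_moves:
  commands: "1 0 0.05 0 0; 1 0 0.1 0 0; 1 0 0.1 0 0"

```text
t: 5.1
ee_pos: [0.4532, -0.3123, 0.1091]
ee_rot: [0.296, -0.301, 0.645, -0.637]
contact_force: [0.2, -1.0, 0.0]
finger_gap: -0.0006
```

apply_moves:
  commands: "1 0 0.05 0 0; 1 0 0.07 0 0; 1 0 0.07 0 0"

```text
t: 5.4
ee_pos: [0.4533, -0.3123, 0.1089]
ee_rot: [0.297, -0.301, 0.645, -0.637]
contact_force: [-2.5, 2.3, 13.6]
finger_gap: -0.0001
```

apply_moves:
  commands: "1 0 0.05 0 0; 1 0 0.07 0 0; 1 0 0.07 0 0"

```text
t: 5.7
ee_pos: [0.4532, -0.3123, 0.1088]
ee_rot: [0.297, -0.301, 0.644, -0.638]
contact_force: [-3.2, 3.2, 14.8]
finger_gap: 0.0003
```

The force rises at once and the tip stops at z ≈ 0.087, the height of the shut cover's top face. I lift and check.

apply_moves:
  commands: "1 0 -0.4 0 0; 1 0 -1 0 0; 1 0 -2 0 0; 1 0 -2.5 -1 0; 1 0 -2.5 -2 0; 1 0 -2.5 -3 0; 1 0 -2.5 -3 0; 1 0 -2.5 -3 0"

```text
t: 6.5
ee_pos: [0.3849, -0.2548, 0.1851]
ee_rot: [0.297, -0.3, 0.644, -0.638]
contact_force: [0.4, 0.3, 0.5]
finger_gap: 0.0002
```

Run:
```python
from h import *
import cv2
p,d=camera("scene"); cv2.imwrite("pics/s4.png",cv2.resize(p[130:290,230:430,::-1],None,fx=3.5,fy=3.5))
o,b,R=st()
p,d=camera("wrist"); cv2.imwrite("pics/w4.png",p[:,:,::-1])
pose=np.load("pose.npy"); c,s=np.cos(pose[2]),np.sin(pose[2])
m=camera_model("wrist");K=m["camera_matrix"];T=m["T_tool_cam"]
def rayw(px,z):
    d_=R@T[:3,:3]@np.linalg.inv(K)@[px[0],px[1],1]; C=o["ee_pos"]+R@T[:3,3]
    X=C+d_*(z-C[2])/d_[2]; e=X-[pose[0],pose[1],0]
    return X.round(4),np.array([c*e[0]+s*e[1],-s*e[0]+c*e[1]]).round(4)
for n in ("tare_key","round_key_1","cover_edge"):
    for r in cut_out(n,"wrist"):
        print(n,round(r["confidence"],2),r["point"],int(r["mask"].sum()),rayw(r["point"],.043))
        if n=="cover_edge":
            v,u=np.nonzero(r["mask"]);D=d[v,u];k=D>0;u,v,D=u[k],v[k],D[k]
            X=np.stack([(u-K[0,2])/K[0,0]*D,(v-K[1,2])/K[1,1]*D,D,np.ones(len(D))],-1)@T.T
            X=X[:,:3]@R.T+o["ee_pos"]; print("cover z",np.percentile(X[:,2],[5,25,50,75,95]).round(4))
```

```text
t 6.55 TCP bal [-0.0879 -0.0009  0.1852] F [ 0.51 -0.39 -0.35] gap 0.0001 tips 0.022 xaz-rel -0.9500000000000028 tilt [ 0.001 -1.    -0.009]
tare_key 0.97 [304.3, 117.2] 607 (array([ 0.4173, -0.2003,  0.043 ]), array([-0.0983,  0.0619]))
round_key_1 0.85 [305.3, 218.4] 294 (array([ 0.3639, -0.2638,  0.043 ]), array([-0.0997, -0.021 ]))
round_key_1 0.5 [306.4, 168.9] 269 (array([ 0.3923, -0.232 ,  0.043 ]), array([-0.0977,  0.0215]))
cover_edge 0.87 [491.9, 197.3] 40063 (array([ 0.494, -0.348,  0.043]), array([ 0.0543, -0.0044]))
cover z [0.0845 0.0852 0.0857 0.0863 0.0871]
```

View pics/w4.png

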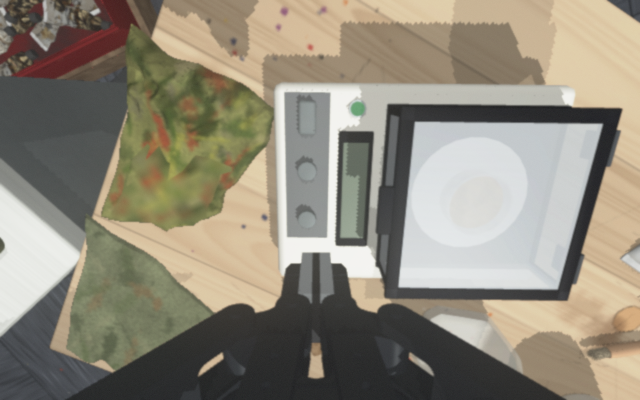

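View pics/s4.png

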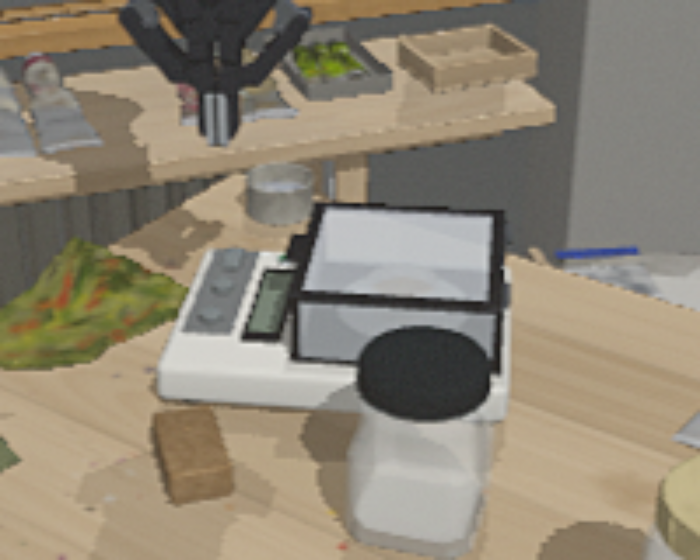

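The cover lies flat: its face reads 84.5–87 mm everywhere and there is no gap in the scene view. The wrist view shows the tare key at px (304,117). I move above it next.

apply_moves:
  commands: "1 -1 0 -0.2 0; 1 -2.03 0 -0.4 0; 1 -2.03 0 -0.4 0; 1 -2.03 1.2 -0.4 0; 1 -2.03 2.4 -0.4 0; 1 -2.03 3.3 -0.4 0; 1 -2.03 3.3 -0.4 0; 1 -2.03 3.3 -0.4 0"

```text
t: 7.55
ee_pos: [0.4151, -0.2013, 0.0856]
ee_rot: [0.296, -0.301, 0.644, -0.637]
contact_force: [1.0, -0.1, 0.8]
finger_gap: -0.0001
```

Run:
```python
from h import *
import cv2
st()
p,d=camera("wrist"); cv2.imwrite("pics/w5.png",p[:,:,::-1])
p,d=camera("scene"); cv2.imwrite("pics/s5.png",cv2.resize(p[130:290,230:430,::-1],None,fx=3.5,fy=3.5))
```

```text
t 7.55 TCP bal [-0.0993  0.0598  0.0856] F [ 1.01 -0.06  0.83] gap -0.0001 tips 0.022 xaz-rel -0.9699999999999989 tilt [ 0.001 -1.    -0.011]
```

View pics/w5.png

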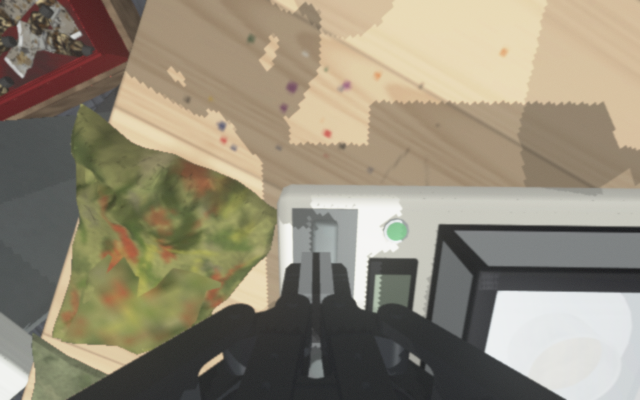

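View pics/s5.png

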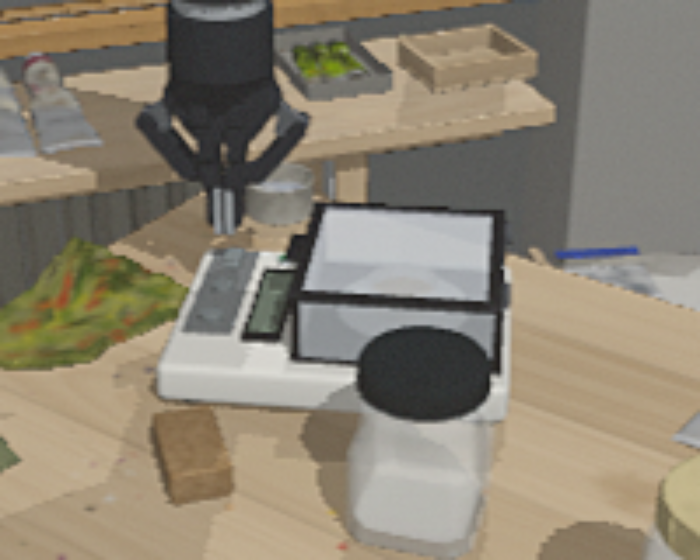

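apply_moves:
  commands: "1 0 0.25 0.1 0; 1 0 0.5 0.1 0; 1 0 0.6 0.1 0; 1 0 0.66 0.1 0; 1 0 0.7 0.1 0; 1 0 0.74 0.1 0; 1 0 0.74 0.1 0"

```text
t: 8.35
ee_pos: [0.4183, -0.2036, 0.0647]
ee_rot: [0.297, -0.3, 0.643, -0.639]
contact_force: [-1.6, 0.0, 0.8]
finger_gap: -0.0001
```

Run:
```python
from h import *
st()
```

```text
t 8.35 TCP bal [-0.0954  0.06    0.0647] F [-1.56  0.    0.82] gap -0.0001 tips 0.022 xaz-rel -0.9699999999999989 tilt [ 0.001 -1.    -0.008]
```

apply_moves:
  commands: "1 0 0.05 0 0; 1 0 0.08 0 0; 1 0 0.08 0 0"

```text
t: 8.65
ee_pos: [0.4184, -0.2036, 0.0623]
ee_rot: [0.297, -0.3, 0.643, -0.639]
contact_force: [-0.1, 0.7, 2.1]
finger_gap: -0.0001
```

apply_moves:
  commands: "1 0 0.03 0 0; 1 0 0.06 0 0; 1 0 0.06 0 0"

```text
t: 8.95
ee_pos: [0.4184, -0.2036, 0.0609]
ee_rot: [0.297, -0.3, 0.643, -0.639]
contact_force: [-2.2, 0.1, 7.9]
finger_gap: -0.0003
```

The key is at the bottom of its travel: tip 4 mm down, 8 N. I release it and withdraw.

apply_moves:
  commands: "1 0 -0.2 0 0; 1 0 -0.6 0 0; 1 0 -1.5 0 0; 1 0 -2.5 0 0; 1 0 -3.8 0 0; 1 0 -5 0 0; 1 0 -5 0 0; 1 0 -5 0 0"

```text
t: 9.75
ee_pos: [0.4197, -0.2045, 0.2118]
ee_rot: [0.298, -0.299, 0.643, -0.639]
contact_force: [-0.9, 1.4, -0.1]
finger_gap: 0.0002
```

apply_moves:
  commands: "1 1.5 0 -0.5 0; 1 3 0 -1 0; 1 4.5 0 -1 0; 1 6 0 -1 0; 1 6 0 -1 0; 1 6 0 -1 0"

```text
t: 10.35
ee_pos: [0.2796, -0.3227, 0.2106]
ee_rot: [0.297, -0.298, 0.644, -0.639]
contact_force: [0.4, -0.3, -0.7]
finger_gap: -0.0002
```

Run:
```python
from h import *
import cv2
o,b,R=st()
p,d=camera("wrist"); cv2.imwrite("pics/w6.png",p[:,:,::-1])
m=camera_model("wrist");K=m["camera_matrix"];T=m["T_tool_cam"]
for n in ("tare_key","round_key_1","cover_edge"):
    for r in cut_out(n,"wrist"):
        v,u=np.nonzero(r["mask"]);D=d[v,u];k=D>0;u,v,D=u[k],v[k],D[k]
        X=np.stack([(u-K[0,2])/K[0,0]*D,(v-K[1,2])/K[1,1]*D,D,np.ones(len(D))],-1)@T.T
        X=X[:,:3]@R.T+o["ee_pos"]; print(n,round(r["confidence"],2),r["point"],"z",np.percentile(X[:,2],[5,50,95]).round(4))
p,d=camera("top"); cv2.imwrite("pics/t6.png",p[:,:,::-1])
for n in ("cork_block","square_jar","medium_tin","dish"):
    print(n,[(round(r["confidence"],2),r["point"]) for r in cut_out(n,"top")])
st()
```

```text
t 10.35 TCP bal [-0.1279 -0.1199  0.2106] F [ 0.42 -0.29 -0.75] gap -0.0002 tips 0.022 xaz-rel -1.1700000000000017 tilt [-0.001 -1.    -0.008]
round_key_1 0.73 [353.4, 69.7] z [0.0406 0.0425 0.0437]
round_key_1 0.7 [355.4, 12.7] z [0.0367 0.0424 0.0436]
cover_edge 0.58 [539.7, 66.1] z [0.0843 0.0856 0.087 ]
cork_block []
square_jar [(0.97, [424.6, 251.2]), (0.43, [268.2, 220.2])]
medium_tin [(0.71, [219.2, 167.0])]
dish []
t 10.8 TCP bal [-0.1267 -0.1185  0.212 ] F [0.08 0.33 0.06] gap 0.0001 tips 0.022 xaz-rel -0.8700000000000045 tilt [ 0.    -1.    -0.005]
```

View pics/t6.png

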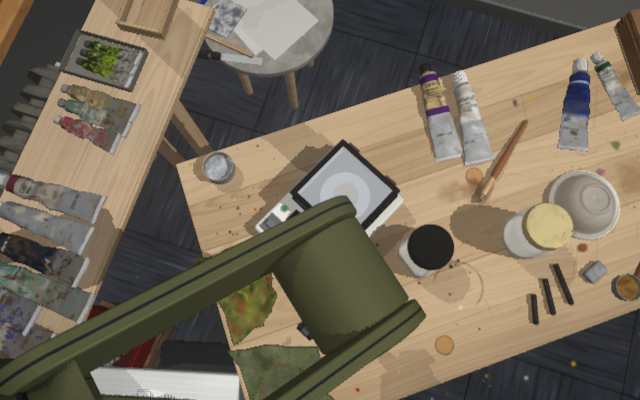

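View pics/w6.png

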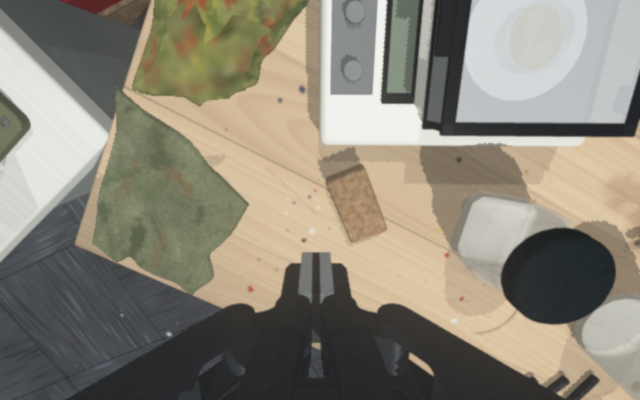

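The cover is shut and the jar, tin and cork block look undisturbed. The tare key is out of the wrist picture, so I check it in the scene view before handing in.

Run:
```python
from h import *
import cv2
p,d=camera("scene"); cv2.imwrite("pics/s7.png",cv2.resize(p[180:260,260:360,::-1],None,fx=7,fy=7,interpolation=cv2.INTER_CUBIC))
for n in ("cork_block","square_jar","medium_tin","dish"):
    print(n,[(round(r["confidence"],2),r["point"]) for r in cut_out(n,"scene")])
```

```text
cork_block [(0.96, [286.7, 257.8]), (0.48, [306.9, 187.8])]
square_jar [(0.6, [348.8, 254.2])]
medium_tin [(0.83, [307.4, 185.5])]
dish [(0.63, [323.4, 217.1]), (0.23, [308.3, 182.6])]
```

View pics/s7.png

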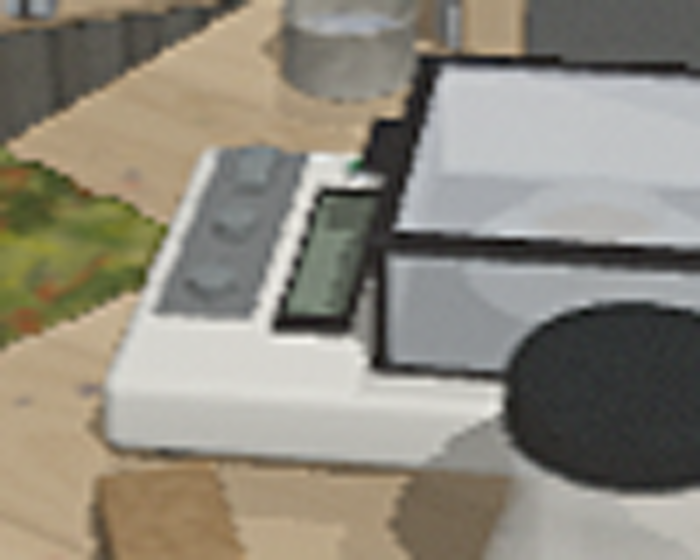

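The scene crop shows all three keys standing up (tare at 255,165), the display lit, the cover flat, and the dish still at about full-picture px (345,211).

```bash
python3 -c "
from plant import *
print(sign_off())"
```

```text
the job is handed in; nothing more can be done
None
```

I pushed the cover shut with the closed fingertips and then pressed the tare key, the leftmost in the row. I let it spring back, drew the hand well clear and handed the job in at about 11 s. No verdict was reported.

- **Cover:** it started at about 0.99 rad. The fingertips stopped on it at a height of 87 mm with about 15 N of press. Afterwards its face measured 84–87 mm high all over, so it lies flat.
- **Tare key:** it went down its full 4 mm at about 8 N. In the last scene picture all three keys look up. The network found the round keys at their full height, but the tare key was out of the wrist picture, so its return rests on the scene picture by eye.
- **Things round the balance:** the tin and jar are within about 3 pixels of where they started in both fixed views. The cork block is within 2 pixels in the scene view; the arm hid it from the top camera.
- **Dish:** the network's last dish reading was about 19 pixels off its starting point, and in the top view it found no dish. In the enlarged picture the dish, seen faintly through the cover, is where it was, so I took that reading as wrong. Nothing touched the dish.

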